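Reverse the ratchet and tighten the pressure vessel's cap

TASK

The ratchet wrench standing on the steel pressure vessel was left set to loosen. Flip the small reversing lever on top of its head over to the other side, then swing the wrench's handle clockwise, seen from above, until the vessel's hexagonal cap has been tightened by an eighth of a turn or a little more. Do not loosen the cap, and leave the reagent bottle standing where it is.

Things in the scene. Friction and masses are not known exactly. Their poses are not given: they have to be found in the camera images.
- ratchet (a point): Centre of the flat top (130 mm above the bench) of the ratchet wrench's round steel head, 64 mm across, on its upright turning axis. The frame turns with the wrench: x level along the handle, away from the head; z up. It cannot be lifted off its steel vessel (84 mm across, hexagonal cap 72 mm across flats, 26 mm below this point). The smaller vessel with a grey star knob is not part of the job.
- grip (a point): Point on the wrench handle's centre line, 120 mm from the turning axis; axes as ratchet. Round grey plastic grip, 25 mm in diameter, level, from 88 to 198 mm off the axis, free beneath, 117 mm above the bench at its centre. It turns level, stays where left, takes 0.3 N m to swing idle, 0.7 N m (6 N here) to drive the cap. It can go clockwise 100 degrees from the start.
- pawl_lever (a joint): Reversing lever on the head, rad, on the same axis, positive counter-clockwise from above. At 0 it points along -x of ratchet; -0.55 loosens (starts near it, tab on the +y side), +0.55 tightens (0.35 is enough; tab on the -y side). Its upright pale metal tab, 22 to 48 mm off the axis, 7 mm thick, stands 22 mm above the head's top. 5 N moves it; it stays where left. It turns with the wrench.
- cap (a joint): Turn of the vessel's hexagonal cap, rad: 0 at the start, positive when tightened (clockwise from above). With the lever on tighten, the handle drives the cap clockwise and clicks idly counter-clockwise; on loosen the reverse. Coarse teeth: up to 23 degrees of free swing before they bite; swing slowly (under 0.6 rad/s) or a tooth may be skipped. Some 70 degrees of swing does the job.
- bottle: Round glass reagent bottle with a blue cap, 68 mm in diameter, 130 mm tall, loose and upright on the bench on the robot's right; the origin is the centre of its underside, z up. It must not be moved.

How it is judged:
By the outcome, as a careful person would: the job done as asked, in the order asked, and still so for the second after the job is handed in, with the robot touching nothing.
It also fails if it takes over 45 s, if anything falls off the work surface, if the arm or the gripper's body presses on something with over 40 N, if the wrist force passes 120 N, or if a joint passes its speed limit or range.

ROBOT

A 6-joint arm with a two-finger parallel gripper is mounted at the origin on the work surface. World frame = base frame: x ahead of the robot, y to its left, z up, the work surface at z = 0. Lengths are in mm, angles in rad, forces in N, time in s.
With the tool pointing down it reaches from about 275 to 725 mm from the base axis. Payload 15.9 kg.
Tool frame: the origin (TCP) lies on the mounting face of the last link; the fingertips stand 173 mm ahead of it and the grasp point (between the pads) lies 155 mm ahead of it; z points along the fingers, y is the direction in which the jaws open and shut (so a half turn about z gives the same grasp; the last joint's range is limited). The gripper opens to 85 mm and grips with 20 to 120 N. Pads are 22 mm wide; open, the fingers measure 114 mm over their backs; the gripper's body (76 mm by 85 mm) begins 54 mm behind the grasp point. The pads swing forward as they close: fully open they stand 13 mm farther back than shut.
Start: joints at [1.326, 0.213, -0.034, 1.323, 0, 1.571], TCP at [121.176, 485.08, 404.706] pointing down, gripper open.
Joint ranges: [-2.98, 2.98], [-0.74, 1.72], [-1.14, 1.35], [-2.1, 2.04], [-1.57, 1.44], [-3.14, 3.14]. Speed limits (rad/s): [1.89, 1.89, 2.39, 2.57, 3.14, 3.14].

INTERFACE

Orientations are given as a unit quaternion [w, x, y, z].
In Python, from plant import * gives the robot as it stands. The module is installed in compiled form; this text tells all that it offers.
- The arm moves only by the tool apply_moves, never from a script. Its argument "rows" is a list of rows, each an object of numbers: "wx", "wy", "wz": the turn, a rotation vector about the tool's x, y, z in rad; "x", "y", "z": the shift along the tool's x, y, z in mm; "fingers": the opening, from 0 (shut) to 1 (fully open). A call has 1 to 20 rows; each row is the pose to reach, as a shift and turn from the pose commanded when the call began, along the tool's axes at that moment; what a row does not reach only later rows make up. A row lasts 1/10 s, in which the tool goes at most 50 mm and 8.59 degrees, less where a joint would pass 70% of its speed; a pose out of reach is approached as far as the arm can. A call with a gripper value outside its range is refused whole. The fingers move at their own pace and stop on an object; "force" is the grip in N (left out, the last holds). Time passes only in rows, so rows that repeat a pose let the fingers close. It gives the time, the measured TCP pose, the force and the opening at its end, in the units of the state.
- observe(): the state, without advancing time (a new reading comes with each control period).
- read_camera(name): name is "scene" or "side" or "wrist"; returns a dict with "frame" (384x512x3 uint8, red, green, blue), "vertical_fov" (degrees; the focal length in pixels is half the picture's height over the tangent of half this angle, whatever the lens; pixels are square), "cx", "cy" (the principal point, pixels), "dist_coeffs" ([k1, k2, p1, p2, k3] as OpenCV has them; the pictures are not rectified), "rvec" (rotation vector, rad) and "tvec" (3), from world to camera coordinates, as OpenCV has them. Camera axes: x right, y down, z forward; pixel columns grow to the right and rows downward; lengths in mm; the calibration is good to about 2 mm. A picture is of the moment at which its call begins. There is no depth.
- sign_off(): hands the job in, once; it reports no verdict.
The state is a dict: "time": time; "joint_positions": joint angles; "joint_velocities": joint speeds; "effort": joint torques, N m; "eef_pos": TCP position; "eef_rot": TCP orientation; "contact_force": force on the tool from outside, world axes, zero at the start; "torque": the same for the moment, N m; "grip_width": finger opening in mm.
Only numpy, scipy, OpenCV 4.12 (cv2) and the standard library are available. Lean on these libraries where they do the work, as an engineer would, in place of code of your own. Each camera call takes 0.05 s, during which the arm holds its last target. There are 200 camera calls.

## Working session

There is one attempt and no reset: what is moved stays moved. The work goes in short steps, Python scripts to look and compute and a tool call to move; the robot and the scene stay as the last step left them, time stands still between calls to the robot, and variables do not carry over. Pictures are saved under pics/ and viewed, on a budget of 10 in all, crops included, one or two more only if the job needs it, and the job is handed in when it is done.

Besides the shell and the picture viewer there is one more tool, called after "Emit:" in YAML: its name, and indented under it one key for each argument. apply_moves: Moves the arm, as the interface text tells. Its arguments: {"type":"object","properties":{"rows":{"type":"array"},"force":{"type":"number"}},"required":["rows"]}

```bash
mkdir -p pics
cat > h.py <<'E'
from plant import *
import numpy as np, cv2
def cam(n):
    c=read_camera(n); f=192/np.tan(np.radians(c["vertical_fov"])/2)
    c["K"]=np.array([[f,0,c["cx"]],[0,f,c["cy"]],[0,0,1.]]); c["D"]=np.array(c["dist_coeffs"],float)
    c["R"]=cv2.Rodrigues(np.array(c["rvec"],float))[0]; c["t"]=np.array(c["tvec"],float)
    return c
def save(c,n,s=1.5): cv2.imwrite("pics/"+n,cv2.resize(c["frame"][:,:,::-1],None,fx=s,fy=s,interpolation=cv2.INTER_CUBIC))
def ray(c,p,z):
    u=cv2.undistortPoints(np.array([[p]],float),c["K"],c["D"])[0,0]
    d=c["R"].T@np.array([u[0],u[1],1]); o=-c["R"].T@c["t"]
    return o+d*(z-o[2])/d[2]
def proj(c,P): return cv2.projectPoints(np.array(P,float).reshape(-1,1,3),c["R"],c["t"],c["K"],c["D"])[0].reshape(-1,2)
E
python3 - <<'E'
from h import *
a=cam("scene");b=cam("side")
import pickle;pickle.dump((a,b),open("s.pkl","wb"))
save(a,"a.png");save(b,"b.png")
for c in(a,b):print(-c["R"].T@c["t"],c["K"][0,0])
print(observe())
E
```

```text
[1039.2295801   668.39658986  792.39514831] 472.22115115208743
[ 130.50654757 -651.49886487  899.40753633] 455.30133779881686
{'time': 0.1, 'joint_positions': array([ 1.32603814e+00,  2.13331354e-01, -3.49992862e-02,  1.32348210e+00,
        2.27525088e-05,  1.57079083e+00]), 'joint_velocities': array([-3.83680654e-04,  1.13071215e-04,  2.95990550e-04,  2.56523034e-03,
       -3.72814138e-05,  1.39151236e-04]), 'effort': array([-3.42128769e-04, -6.87248111e+01,  4.87805843e+01,  1.22405682e-02,
       -4.08197832e-05, -7.18975343e-06]), 'eef_pos': array([121.12679195, 484.97491327, 404.25219017]), 'eef_rot': array([-7.33312590e-05,  1.22071115e-01,  9.92521226e-01, -5.03016547e-04]), 'contact_force': array([ 0.49597709, -0.84465914,  0.32178169]), 'torque': array([0.05803253, 0.0141303 , 0.01243785]), 'grip_width': 85.46491946161181}
```

View pics/a.png

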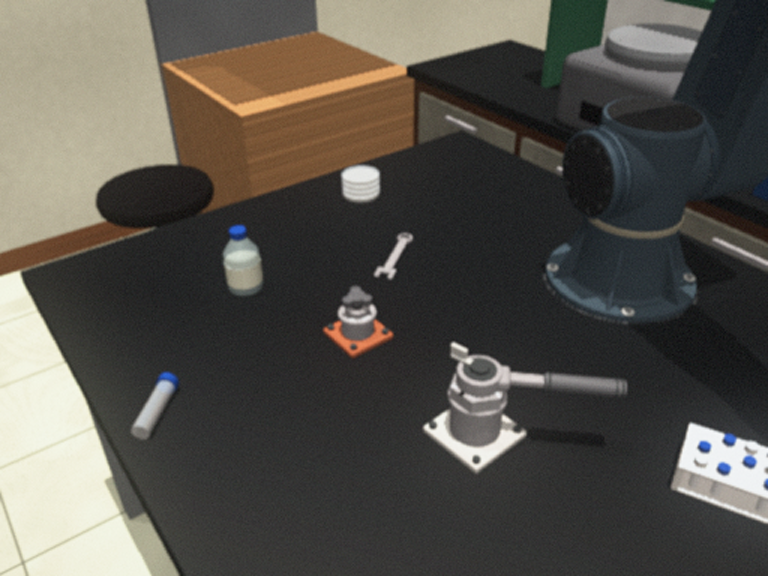

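View pics/b.png

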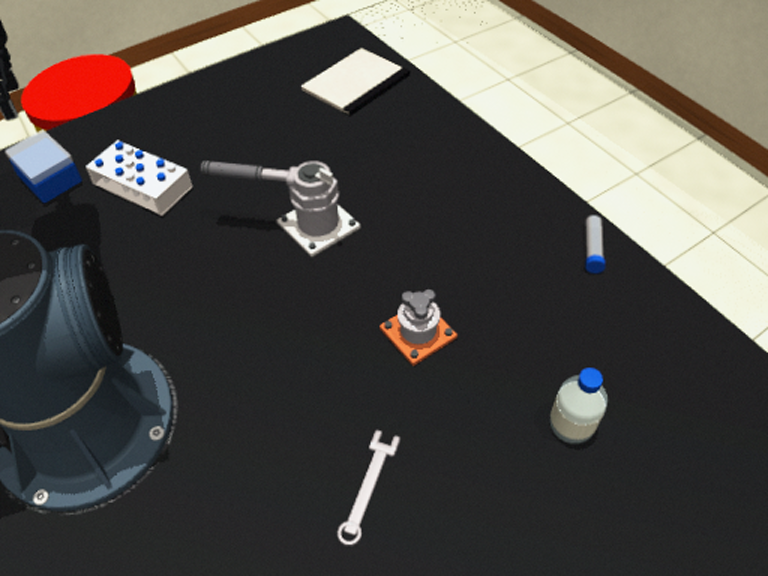

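Scene picture (at 1.5×): head top at about (482,365), lever tab at (458,351), handle from (520,380) to its end at (625,387). Side picture: head top at (314,171), handle end at (203,168), bottle at (578,410).

Run:
```python
from h import *
import pickle
a,b=pickle.load(open("s.pkl","rb"))
for c,pts in((a,dict(head=(482,366,130),tab=(459,351,150),end=(624,387,117),h0=(548,383,117))),(b,dict(head=(314,171,130),tab=(325,174,150),end=(204,168,117),h0=(263,173,117),bottle=(576,432,10)))):
    for k,v in pts.items(): print(k,ray(c,(v[0]/1.5,v[1]/1.5),v[2]).round(1))
```

```text
head [493.5 137.1 130. ]
tab [514.3 110.7 150. ]
end [356.9 274.  117. ]
h0 [433.9 207.  117. ]
head [506. 137. 130.]
tab [507.2  99.7 150. ]
end [360.2 270.8 117. ]
h0 [438.4 197.6 117. ]
bottle [ 589.6 -434.5   10. ]
```

Emit:
apply_moves:
  rows:
    - {"x": -469, "y": -277, "z": 0, "wz": 1.065, "fingers": 0.3}
    - {"x": -469, "y": -277, "z": 0, "wz": 1.065, "fingers": 0.3}
    - {"x": -469, "y": -277, "z": 0, "wz": 1.065, "fingers": 0.3}
    - {"x": -469, "y": -277, "z": 0, "wz": 1.065, "fingers": 0.3}
    - {"x": -469, "y": -277, "z": 0, "wz": 1.065, "fingers": 0.3}
    - {"x": -469, "y": -277, "z": 0, "wz": 1.065, "fingers": 0.3}
    - {"x": -469, "y": -277, "z": 0, "wz": 1.065, "fingers": 0.3}
    - {"x": -469, "y": -277, "z": 0, "wz": 1.065, "fingers": 0.3}
    - {"x": -469, "y": -277, "z": 0, "wz": 1.065, "fingers": 0.3}
    - {"x": -469, "y": -277, "z": 0, "wz": 1.065, "fingers": 0.3}
    - {"x": -469, "y": -277, "z": 0, "wz": 1.065, "fingers": 0.3}
    - {"x": -469, "y": -277, "z": 0, "wz": 1.065, "fingers": 0.3}
    - {"x": -469, "y": -277, "z": 0, "wz": 1.065, "fingers": 0.3}
    - {"x": -469, "y": -277, "z": 0, "wz": 1.065, "fingers": 0.3}
    - {"x": -469, "y": -277, "z": 0, "wz": 1.065, "fingers": 0.3}

```text
invalid input
```

Run:
```python
from h import *
import pickle
a=cam("wrist");save(a,"w1.png");pickle.dump(a,open("w1.pkl","wb"))
o=observe();print(o["time"],o["eef_pos"],o["eef_rot"],o["joint_positions"],o["grip_width"],o["contact_force"]); print(-a["R"].T@a["t"])
```

```text
0.15 [121.13405585 484.98941593 404.34855891] [-5.38056551e-05  1.22075469e-01  9.92520729e-01 -4.22686756e-04] [ 1.32603652e+00  2.13252126e-01 -3.48563421e-02  1.32354005e+00
  3.60850268e-06  1.57079798e+00] 85.74281383691985 [-0.01212651  0.25024523 -1.12965758]
[ 43.30773251 504.55517728 372.90947788]
```

View pics/w1.png

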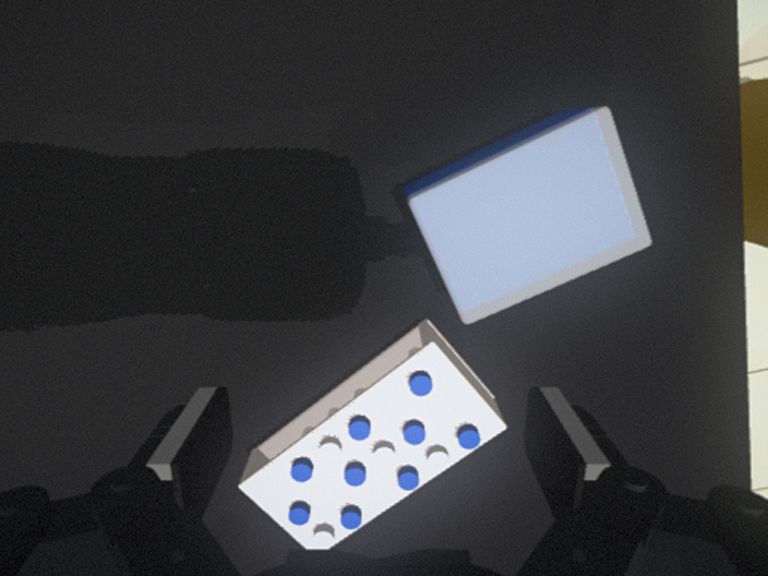

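The wrist picture shows the rack (centre about (370,440)) and the box under the start pose, so the arm has not moved. I'll retry with all the keys given in each row.

Emit:
apply_moves:
  rows:
    - {"wx": 0, "wy": 0, "wz": 0.1, "x": -45, "y": -27, "z": 0, "fingers": 0.3}

```text
time: 0.25
eef_pos: [154.9, 451.6, 404.0]
eef_rot: [-0.0, 0.169, 0.986, -0.0]
contact_force: [0.9, -0.7, -0.2]
grip_width: 73.6
```

Emit:
apply_moves:
  rows:
    - {"wx": 0, "wy": 0, "wz": 0.1, "x": -45, "y": -20, "z": 0, "fingers": 0.3}
    - {"wx": 0, "wy": 0, "wz": 0.2, "x": -89, "y": -41, "z": 0, "fingers": 0.3}
    - {"wx": 0, "wy": 0, "wz": 0.3, "x": -134, "y": -62, "z": 0, "fingers": 0.3}
    - {"wx": 0, "wy": 0, "wz": 0.4, "x": -178, "y": -83, "z": 0, "fingers": 0.3}
    - {"wx": 0, "wy": 0, "wz": 0.5, "x": -223, "y": -104, "z": 0, "fingers": 0.3}
    - {"wx": 0, "wy": 0, "wz": 0.6, "x": -267, "y": -125, "z": 0, "fingers": 0.3}
    - {"wx": 0, "wy": 0, "wz": 0.7, "x": -312, "y": -146, "z": 0, "fingers": 0.3}
    - {"wx": 0, "wy": 0, "wz": 0.8, "x": -356, "y": -166, "z": 0, "fingers": 0.3}
    - {"wx": 0, "wy": 0, "wz": 0.9, "x": -401, "y": -187, "z": 0, "fingers": 0.3}
    - {"wx": 0, "wy": 0, "wz": 0.965, "x": -446, "y": -208, "z": 0, "fingers": 0.3}
    - {"wx": 0, "wy": 0, "wz": 0.965, "x": -446, "y": -208, "z": 0, "fingers": 0.3}
    - {"wx": 0, "wy": 0, "wz": 0.965, "x": -446, "y": -208, "z": 0, "fingers": 0.3}
    - {"wx": 0, "wy": 0, "wz": 0.965, "x": -446, "y": -208, "z": 0, "fingers": 0.3}
    - {"wx": 0, "wy": 0, "wz": 0.965, "x": -446, "y": -208, "z": 0, "fingers": 0.3}

```text
time: 1.65
eef_pos: [505.3, 104.1, 404.9]
eef_rot: [-0.0, 0.608, 0.794, 0.0]
contact_force: [0.3, 0.1, 1.2]
grip_width: 25.5
```

Run:
```python
from h import *
import pickle
a=cam("wrist");save(a,"w2.png");pickle.dump(a,open("w2.pkl","wb"))
o=observe();print(o["time"],o["eef_pos"],o["eef_rot"],o["joint_positions"],o["grip_width"],o["contact_force"]); print(-a["R"].T@a["t"])
```

```text
1.7 [505.34751257 104.12625221 404.93018499] [4.12768003e-05 6.08324326e-01 7.93688540e-01 1.19945268e-04] [2.03178818e-01 2.45903850e-01 8.34494515e-03 1.33300203e+00
 9.46277335e-05 1.51107410e+00] 25.882047923329726 [-0.22776504 -0.8825737  -1.17151492]
[483.74817993 181.04377413 373.51461368]
```

View pics/w2.png

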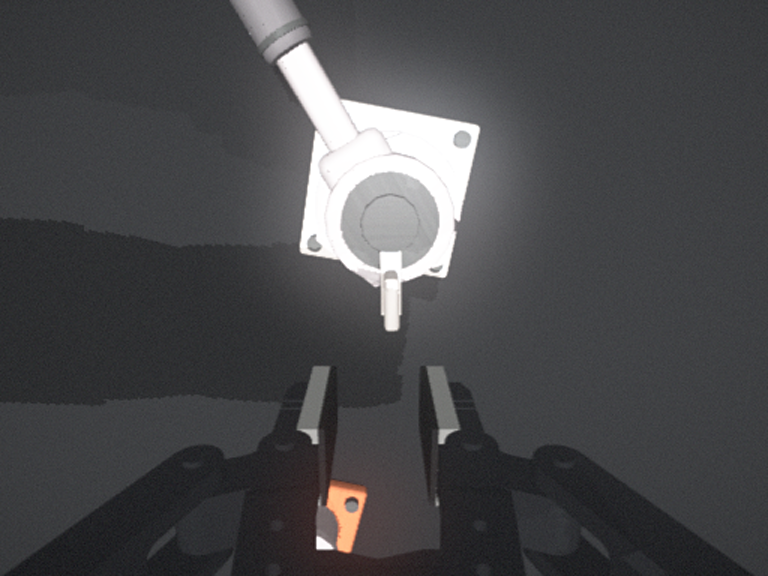

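The wrist picture shows the head ring centred at about (391,219), the tab top from (391,283) to (391,326), and the handle's centre line through (320,90) and (270,15). The jaws are aligned along the tab's tangent.

Run:
```python
from h import *
import pickle
c=pickle.load(open("w2.pkl","rb"))
for k,p,z in[("head",(391,219),130),("L",(329,219),130),("R",(454,219),130),("tab0",(392,285),152),("tab1",(391,326),152),("h0",(323,95),117),("h1",(268,10),117)]:
    q=ray(c,(p[0]/1.5,p[1]/1.5),z);print(k,q.round(1))
```

```text
head [500.6 141.9 130. ]
L [471.9 134.2 130. ]
R [529.8 149.7 130. ]
tab0 [507.6 116.5 152. ]
tab1 [512.4  97.1 152. ]
h0 [455.2 188.  117. ]
h1 [423.3 216.3 117. ]
```

Emit:
apply_moves:
  rows:
    - {"wx": 0, "wy": 0, "wz": 0, "x": 3, "y": 4, "z": 0, "fingers": 0.27}
    - {"wx": 0, "wy": 0, "wz": 0, "x": 3, "y": 4, "z": 20, "fingers": 0.27}
    - {"wx": 0, "wy": 0, "wz": 0, "x": 3, "y": 4, "z": 40, "fingers": 0.27}
    - {"wx": 0, "wy": 0, "wz": 0, "x": 3, "y": 4, "z": 55, "fingers": 0.27}
    - {"wx": 0, "wy": 0, "wz": 0, "x": 3, "y": 4, "z": 65, "fingers": 0.27}
    - {"wx": 0, "wy": 0, "wz": 0, "x": 3, "y": 4, "z": 65, "fingers": 0.27}
    - {"wx": 0, "wy": 0, "wz": 0, "x": 3, "y": 4, "z": 65, "fingers": 0.27}

```text
time: 2.4
eef_pos: [509.2, 107.4, 340.3]
eef_rot: [0.0, 0.609, 0.793, 0.0]
contact_force: [-0.6, -0.7, 0.4]
grip_width: 23.2
```

Emit:
apply_moves:
  rows:
    - {"wx": 0, "wy": 0, "wz": 0, "x": 0, "y": 0, "z": 10, "fingers": 0.27}
    - {"wx": 0, "wy": 0, "wz": 0, "x": 0, "y": 0, "z": 20, "fingers": 0.27}
    - {"wx": 0, "wy": 0, "wz": 0, "x": 0, "y": 0, "z": 28, "fingers": 0.27}
    - {"wx": 0, "wy": 0, "wz": 0, "x": 0, "y": 0, "z": 28, "fingers": 0.2}
    - {"wx": 0, "wy": 0, "wz": 0, "x": 0, "y": 0, "z": 28, "fingers": 0.16}
    - {"wx": 0, "wy": 0, "wz": 0, "x": 0, "y": 0, "z": 28, "fingers": 0.16}
    - {"wx": 0, "wy": 0, "wz": 0, "x": 0, "y": 0, "z": 28, "fingers": 0.16}
  force: 20

```text
time: 3.1
eef_pos: [509.2, 107.2, 312.0]
eef_rot: [0.0, 0.609, 0.793, 0.0]
contact_force: [0.6, -0.1, 0.2]
grip_width: 13.7
```

Run:
```python
from h import *
import pickle
a=cam("wrist");save(a,"w3.png")
o=observe();print(o["time"],o["eef_pos"],o["eef_rot"],o["grip_width"],o["contact_force"])
# arc about axis, in tool frame now; TCP at radius from centre
C=np.array([500.6,141.6]);p=o["eef_pos"][:2];q=o["eef_rot"]
x=np.array([q[1]**2-q[2]**2,2*q[1]*q[2]]);x/=np.linalg.norm(x);y=np.array([-x[1],x[0]])*-1
for d in range(6,73,6):
    t=np.radians(d);R=np.array([[np.cos(t),-np.sin(t)],[np.sin(t),np.cos(t)]])
    v=C+R@(p-C)-p; print(d,round(-t,3),(v@x).round(1),(v@y).round(1))
```

```text
3.15 [509.17753223 107.18152408 312.01070955] [1.61179286e-04 6.09062618e-01 7.93122098e-01 1.99406115e-04] 13.991720382927998 [-0.58391632  0.08742552 -0.91261077]
6 -0.105 0.1 3.7
12 -0.209 0.7 7.4
18 -0.314 1.6 11.0
24 -0.419 2.8 14.5
30 -0.524 4.5 17.8
36 -0.628 6.4 21.0
42 -0.733 8.7 23.9
48 -0.838 11.3 26.6
54 -0.942 14.1 28.9
60 -1.047 17.2 31.0
66 -1.152 20.5 32.8
72 -1.257 23.9 34.1
```

View pics/w3.png

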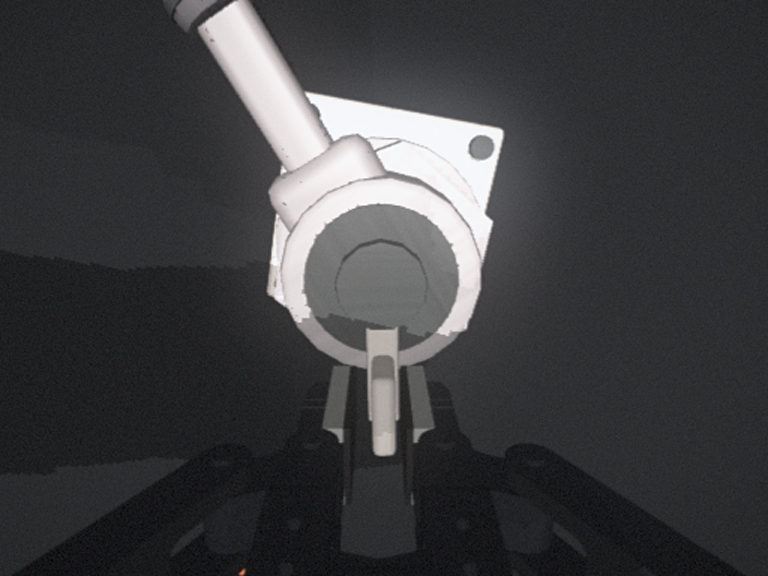

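The tab (384,400) stands between the two pads, with a gap on each side. Next I sweep it round the head axis.

Emit:
apply_moves:
  rows:
    - {"wx": 0, "wy": 0, "wz": -0.105, "x": 0.1, "y": 3.7, "z": 0, "fingers": 0.16}
    - {"wx": 0, "wy": 0, "wz": -0.209, "x": 0.7, "y": 7.4, "z": 0, "fingers": 0.16}
    - {"wx": 0, "wy": 0, "wz": -0.314, "x": 1.6, "y": 11, "z": 0, "fingers": 0.16}
    - {"wx": 0, "wy": 0, "wz": -0.419, "x": 2.8, "y": 14.5, "z": 0, "fingers": 0.16}
    - {"wx": 0, "wy": 0, "wz": -0.524, "x": 4.5, "y": 17.8, "z": 0, "fingers": 0.16}
    - {"wx": 0, "wy": 0, "wz": -0.628, "x": 6.4, "y": 21, "z": 0, "fingers": 0.16}
    - {"wx": 0, "wy": 0, "wz": -0.733, "x": 8.7, "y": 23.9, "z": 0, "fingers": 0.16}
    - {"wx": 0, "wy": 0, "wz": -0.838, "x": 11.3, "y": 26.6, "z": 0, "fingers": 0.16}
    - {"wx": 0, "wy": 0, "wz": -0.942, "x": 14.1, "y": 28.9, "z": 0, "fingers": 0.16}
    - {"wx": 0, "wy": 0, "wz": -1.047, "x": 17.2, "y": 31, "z": 0, "fingers": 0.16}
    - {"wx": 0, "wy": 0, "wz": -1.1, "x": 18.9, "y": 32, "z": 0, "fingers": 0.16}
    - {"wx": 0, "wy": 0, "wz": -1.152, "x": 20.5, "y": 32.8, "z": 0, "fingers": 0.16}
    - {"wx": 0, "wy": 0, "wz": -1.152, "x": 20.5, "y": 32.8, "z": 0, "fingers": 0.16}
    - {"wx": 0, "wy": 0, "wz": -1.152, "x": 20.5, "y": 32.8, "z": 0, "fingers": 0.16}

```text
time: 4.55
eef_pos: [535.4, 135.3, 311.8]
eef_rot: [-0.0, 0.08, 0.997, -0.0]
contact_force: [-3.1, -1.7, 1.3]
grip_width: 13.5
```

Run:
```python
from h import *
import pickle
a=cam("wrist");save(a,"w4.png");pickle.dump(a,open("w4.pkl","wb"))
o=observe();print(o["time"],o["eef_pos"],o["eef_rot"],o["joint_positions"],o["grip_width"],o["contact_force"])
```

```text
4.6 [535.4052374  135.31531719 311.74887515] [-4.80433971e-05  7.95965631e-02  9.96827157e-01 -5.70546759e-05] [ 2.47570419e-01  3.52966783e-01 -8.30524800e-02  1.13490473e+00
 -7.71672353e-05  4.06932129e-01] 13.6618888524639 [-2.25803573 -2.92884821  0.94531705]
```

View pics/w4.png

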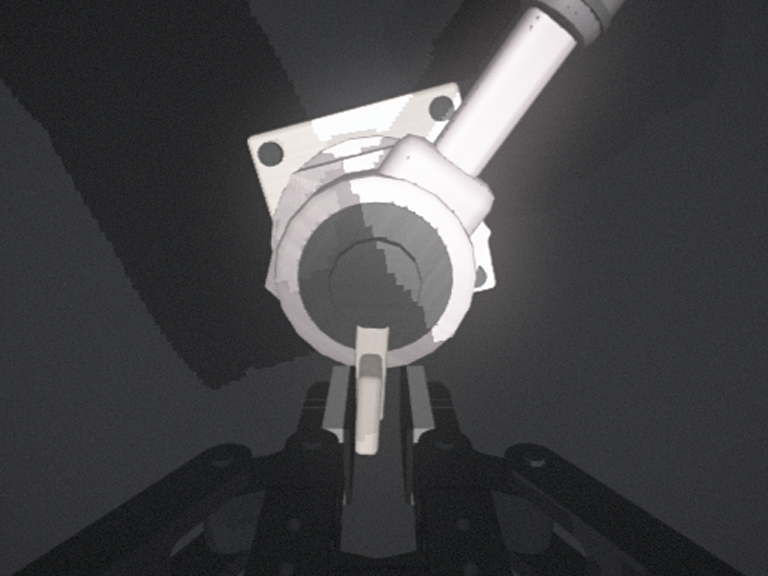

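The tab (369,400) is carried on the left pad and the handle now goes off to the upper right from (455,165) to (550,30). Next I check the two angles.

Run:
```python
from h import *
import pickle
c=pickle.load(open("w4.pkl","rb"))
C=np.array([500.6,141.6])
P={}
for k,p,z in[("head",(375,272),130),("t0",(370,378),152),("t1",(367,453),152),("h0",(465,158),117),("h1",(552,28),117)]:
    q=ray(c,(p[0]/1.5,p[1]/1.5),z);P[k]=q[:2];d=q[:2]-C;print(k,q.round(1),np.degrees(np.arctan2(d[1],d[0])).round(1))
d=P["h1"]-P["h0"];print("h",np.degrees(np.arctan2(d[1],d[0])))
d=P["t1"]-P["t0"];print("t",np.degrees(np.arctan2(d[1],d[0])))
```

```text
head [497.8 140.7 130. ] -162.8
t0 [521.9 135.5 152. ] -16.1
t1 [546.  130.5 152. ] -13.7
h0 [469.7 173.6 117. ] 134.0
h1 [437.6 202.3 117. ] 136.1
h 138.19980602413108
t -11.58223464820714
```

Emit:
apply_moves:
  rows:
    - {"wx": 0, "wy": 0, "wz": 0, "x": 0, "y": -2, "z": 0, "fingers": 0.2}
    - {"wx": 0, "wy": 0, "wz": 0, "x": 0, "y": -2, "z": -10, "fingers": 0.2}
    - {"wx": 0, "wy": 0, "wz": 0, "x": 0, "y": -2, "z": -35, "fingers": 0.2}
    - {"wx": 0, "wy": 0, "wz": 0, "x": 0, "y": -2, "z": -60, "fingers": 0.47}
    - {"wx": 0, "wy": 0, "wz": 0.15, "x": 34, "y": 16, "z": -60, "fingers": 0.47}
    - {"wx": 0, "wy": 0, "wz": 0.3, "x": 67, "y": 34, "z": -60, "fingers": 0.47}
    - {"wx": 0, "wy": 0, "wz": 0.45, "x": 101, "y": 51, "z": -60, "fingers": 0.47}
    - {"wx": 0, "wy": 0, "wz": 0.6, "x": 134, "y": 68, "z": -60, "fingers": 0.47}
    - {"wx": 0, "wy": 0, "wz": 0.6, "x": 134, "y": 68, "z": -60, "fingers": 0.47}
    - {"wx": 0, "wy": 0, "wz": 0.6, "x": 134, "y": 68, "z": -60, "fingers": 0.47}
    - {"wx": 0, "wy": 0, "wz": 0.6, "x": 134, "y": 68, "z": -60, "fingers": 0.47}
    - {"wx": 0, "wy": 0, "wz": 0.6, "x": 134, "y": 68, "z": -60, "fingers": 0.47}

```text
time: 5.8
eef_pos: [414.5, 223.2, 371.8]
eef_rot: [0.0, 0.37, 0.929, 0.0]
contact_force: [-0.3, -0.3, -1.5]
grip_width: 40.1
```

Run:
```python
from h import *
import pickle
a=cam("wrist");save(a,"w5.png");pickle.dump(a,open("w5.pkl","wb"))
o=observe();print(o["time"],o["eef_pos"],o["eef_rot"],o["joint_positions"],o["grip_width"],o["contact_force"])
print(proj(a,[[413.6,224.2,130],[360,275.8,130],[500.6,141.6,130]])*1.5)
```

```text
5.85 [414.47932625 223.20193646 371.71569753] [7.98820575e-06 3.70022542e-01 9.29022776e-01 2.90047763e-07] [ 4.93983784e-01  1.61773733e-01 -1.80715444e-01  1.22829644e+00
 -1.18695383e-05  1.25205035e+00] 40.31589470421585 [ 0.2211233  -0.4162922  -0.97125257]
[[379.09097113 314.95348772]
 [380.47484797 138.38889586]
 [378.99440515 534.60297106]]
```

View pics/w5.png

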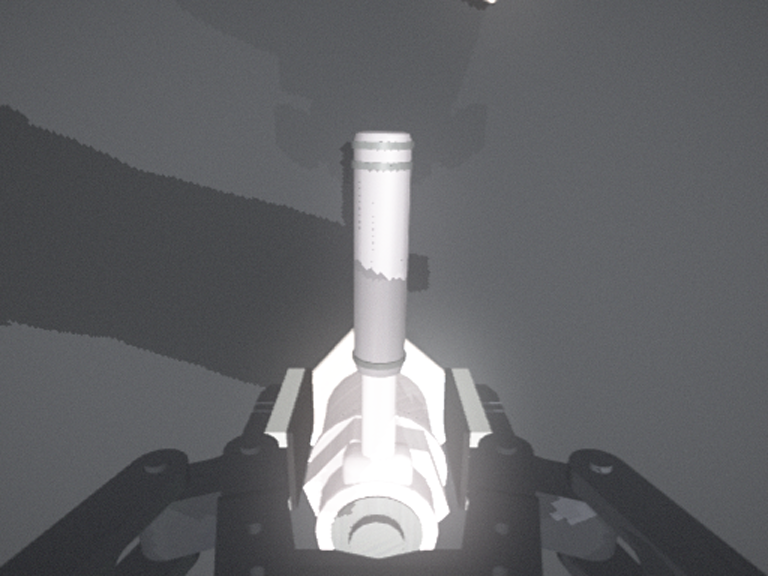

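The handle runs straight up the picture from (380,365) to (382,135), centred between the pads and within a pixel or two of the prediction. I go down around it.

Emit:
apply_moves:
  rows:
    - {"wx": 0, "wy": 0, "wz": 0, "x": 0, "y": 0, "z": 25, "fingers": 0.47}
    - {"wx": 0, "wy": 0, "wz": 0, "x": 0, "y": 0, "z": 50, "fingers": 0.47}
    - {"wx": 0, "wy": 0, "wz": 0, "x": 0, "y": 0, "z": 75, "fingers": 0.47}
    - {"wx": 0, "wy": 0, "wz": 0, "x": 0, "y": 0, "z": 95, "fingers": 0.47}
    - {"wx": 0, "wy": 0, "wz": 0, "x": 0, "y": 0, "z": 104, "fingers": 0.47}
    - {"wx": 0, "wy": 0, "wz": 0, "x": 0, "y": 0, "z": 104, "fingers": 0.36}
    - {"wx": 0, "wy": 0, "wz": 0, "x": 0, "y": 0, "z": 104, "fingers": 0.36}
    - {"wx": 0, "wy": 0, "wz": 0, "x": 0, "y": 0, "z": 104, "fingers": 0.36}

```text
time: 6.65
eef_pos: [414.3, 223.8, 268.7]
eef_rot: [0.0, 0.37, 0.929, 0.001]
contact_force: [-0.4, 0.6, -0.3]
grip_width: 30.8
```

Run:
```python
from h import *
o=observe();print(o["time"],o["eef_pos"],o["grip_width"],o["contact_force"])
C=np.array([500.6,141.6]);p=o["eef_pos"][:2];q=o["eef_rot"]
x=np.array([q[1]**2-q[2]**2,2*q[1]*q[2]]);x/=np.linalg.norm(x);y=np.array([x[1],-x[0]])
a0=np.arctan2(*(p-C)[::-1]);print(np.degrees(a0),np.linalg.norm(p-C))
# every call starts fresh in the tool frame, so the same table serves each arc
t0=np.radians(136.3)
for d in np.arange(2.5,51,2.5):
    t=-np.radians(d);R=np.array([[np.cos(t),-np.sin(t)],[np.sin(t),np.cos(t)]])
    v=C+R@(p-C)-p; print(d,round(-t,3),(v@x).round(1),(v@y).round(1))
```

```text
6.65 [414.29213245 223.77164725 268.72005129] 30.781354172981597 [-0.40216638  0.57509256 -0.30583396]
136.40634528588743 119.16890371669442
2.5 0.044 -0.1 5.2
5.0 0.087 -0.5 10.4
7.5 0.131 -1.1 15.6
10.0 0.175 -1.9 20.7
12.5 0.218 -2.9 25.8
15.0 0.262 -4.2 30.8
17.5 0.305 -5.6 35.8
20.0 0.349 -7.3 40.7
22.5 0.393 -9.2 45.6
25.0 0.436 -11.3 50.3
27.5 0.48 -13.6 55.0
30.0 0.524 -16.1 59.5
32.5 0.567 -18.9 64.0
35.0 0.611 -21.8 68.3
37.5 0.654 -24.8 72.5
40.0 0.698 -28.1 76.5
42.5 0.742 -31.5 80.4
45.0 0.785 -35.2 84.2
47.5 0.829 -38.9 87.7
50.0 0.873 -42.8 91.2
```

Emit:
apply_moves:
  rows:
    - {"wx": 0, "wy": 0, "wz": 0.044, "x": -0.1, "y": 5.2, "z": 0, "fingers": 0.36}
    - {"wx": 0, "wy": 0, "wz": 0.087, "x": -0.5, "y": 10.4, "z": 0, "fingers": 0.36}

```text
time: 6.85
eef_pos: [421.5, 230.9, 268.6]
eef_rot: [0.0, 0.411, 0.912, 0.0]
contact_force: [-2.3, -2.3, 2.0]
grip_width: 30.6
```

Emit:
apply_moves:
  rows:
    - {"wx": 0, "wy": 0, "wz": 0.044, "x": -0.1, "y": 5.2, "z": 0, "fingers": 0.36}
    - {"wx": 0, "wy": 0, "wz": 0.087, "x": -0.5, "y": 10.4, "z": 0, "fingers": 0.36}

```text
time: 7.05
eef_pos: [429.7, 237.5, 268.6]
eef_rot: [0.0, 0.45, 0.893, 0.0]
contact_force: [-0.4, -2.4, 1.1]
grip_width: 30.8
```

Emit:
apply_moves:
  rows:
    - {"wx": 0, "wy": 0, "wz": 0.044, "x": -0.1, "y": 5.2, "z": 0, "fingers": 0.36}
    - {"wx": 0, "wy": 0, "wz": 0.087, "x": -0.5, "y": 10.4, "z": 0, "fingers": 0.36}

```text
time: 7.25
eef_pos: [438.4, 243.3, 268.5]
eef_rot: [0.0, 0.488, 0.873, 0.0]
contact_force: [-2.7, -0.5, 1.3]
grip_width: 30.8
```

Emit:
apply_moves:
  rows:
    - {"wx": 0, "wy": 0, "wz": 0.044, "x": -0.1, "y": 5.2, "z": 0, "fingers": 0.36}
    - {"wx": 0, "wy": 0, "wz": 0.087, "x": -0.5, "y": 10.4, "z": 0, "fingers": 0.36}

```text
time: 7.45
eef_pos: [447.3, 248.2, 268.5]
eef_rot: [0.0, 0.526, 0.851, 0.0]
contact_force: [-4.3, -3.7, 3.4]
grip_width: 31.1
```

Emit:
apply_moves:
  rows:
    - {"wx": 0, "wy": 0, "wz": 0.044, "x": -0.1, "y": 5.2, "z": 0, "fingers": 0.36}
    - {"wx": 0, "wy": 0, "wz": 0.087, "x": -0.5, "y": 10.4, "z": 0, "fingers": 0.36}

```text
time: 7.65
eef_pos: [456.7, 252.4, 268.4]
eef_rot: [0.0, 0.562, 0.827, -0.0]
contact_force: [-4.1, -2.9, 3.4]
grip_width: 30.7
```

Emit:
apply_moves:
  rows:
    - {"wx": 0, "wy": 0, "wz": 0.044, "x": -0.1, "y": 5.2, "z": 0, "fingers": 0.36}
    - {"wx": 0, "wy": 0, "wz": 0.087, "x": -0.5, "y": 10.4, "z": 0, "fingers": 0.36}

```text
time: 7.85
eef_pos: [466.6, 255.8, 268.5]
eef_rot: [0.0, 0.598, 0.802, -0.0]
contact_force: [-5.1, -3.7, 3.2]
grip_width: 30.7
```

Run:
```python
from h import *
o=observe();print(o["time"],o["eef_pos"],o["eef_rot"],o["joint_positions"],o["contact_force"])
C=np.array([500.6,141.6]);p=o["eef_pos"][:2];q=o["eef_rot"];print(np.degrees(np.arctan2(*(p-C)[::-1])),np.linalg.norm(p-C),"jaw",90-2*np.degrees(np.arctan2(q[1],q[2])))
```

```text
7.85 [466.57132397 255.77435576 268.46234219] [ 5.47018742e-06  5.97762263e-01  8.01673421e-01 -4.94295600e-05] [ 5.01473770e-01  3.42400461e-01 -2.13062252e-01  1.01541898e+00
 -5.10377780e-05  1.78288750e+00] [-5.07524606 -3.66408335  3.21970781]
106.59623107720823 119.13745971018622 jaw 16.580401688013154
```

The teeth bit between 15° and 20° of swing: the side force rose from about 2.6 N to 6 N. I go on to about 68° in all.

Emit:
apply_moves:
  rows:
    - {"wx": 0, "wy": 0, "wz": 0.044, "x": -0.1, "y": 5.2, "z": 0, "fingers": 0.36}
    - {"wx": 0, "wy": 0, "wz": 0.087, "x": -0.5, "y": 10.4, "z": 0, "fingers": 0.36}
    - {"wx": 0, "wy": 0, "wz": 0.131, "x": -1.1, "y": 15.6, "z": 0, "fingers": 0.36}
    - {"wx": 0, "wy": 0, "wz": 0.175, "x": -1.9, "y": 20.7, "z": 0, "fingers": 0.36}
    - {"wx": 0, "wy": 0, "wz": 0.218, "x": -2.9, "y": 25.8, "z": 0, "fingers": 0.36}
    - {"wx": 0, "wy": 0, "wz": 0.262, "x": -4.2, "y": 30.8, "z": 0, "fingers": 0.36}

```text
time: 8.45
eef_pos: [497.2, 260.7, 268.5]
eef_rot: [-0.0, 0.697, 0.717, 0.0]
contact_force: [-5.6, -0.0, 3.8]
grip_width: 30.7
```

Emit:
apply_moves:
  rows:
    - {"wx": 0, "wy": 0, "wz": 0.044, "x": -0.1, "y": 5.2, "z": 0, "fingers": 0.36}
    - {"wx": 0, "wy": 0, "wz": 0.087, "x": -0.5, "y": 10.4, "z": 0, "fingers": 0.36}
    - {"wx": 0, "wy": 0, "wz": 0.131, "x": -1.1, "y": 15.6, "z": 0, "fingers": 0.36}
    - {"wx": 0, "wy": 0, "wz": 0.175, "x": -1.9, "y": 20.7, "z": 0, "fingers": 0.36}
    - {"wx": 0, "wy": 0, "wz": 0.218, "x": -2.9, "y": 25.8, "z": 0, "fingers": 0.36}
    - {"wx": 0, "wy": 0, "wz": 0.262, "x": -4.2, "y": 30.8, "z": 0, "fingers": 0.36}

```text
time: 9.05
eef_pos: [528.2, 257.6, 268.5]
eef_rot: [-0.0, 0.785, 0.62, 0.0]
contact_force: [-4.6, 3.4, 1.7]
grip_width: 30.8
```

Emit:
apply_moves:
  rows:
    - {"wx": 0, "wy": 0, "wz": 0.044, "x": -0.1, "y": 5.2, "z": 0, "fingers": 0.36}
    - {"wx": 0, "wy": 0, "wz": 0.087, "x": -0.5, "y": 10.4, "z": 0, "fingers": 0.36}
    - {"wx": 0, "wy": 0, "wz": 0.131, "x": -1.1, "y": 15.6, "z": 0, "fingers": 0.36}
    - {"wx": 0, "wy": 0, "wz": 0.157, "x": -1.5, "y": 18.6, "z": 0, "fingers": 0.36}
    - {"wx": 0, "wy": 0, "wz": 0.157, "x": -1.5, "y": 18.6, "z": 0, "fingers": 0.36}

```text
time: 9.55
eef_pos: [546.2, 251.8, 268.5]
eef_rot: [-0.0, 0.831, 0.557, 0.001]
contact_force: [-1.5, 1.8, 0.1]
grip_width: 30.5
```

Run:
```python
from h import *
o=observe();print(o["time"],o["eef_pos"],o["eef_rot"],o["joint_positions"],o["contact_force"])
C=np.array([500.6,141.6]);p=o["eef_pos"][:2];q=o["eef_rot"];print(np.degrees(np.arctan2(*(p-C)[::-1])),np.linalg.norm(p-C),"jaw",90-2*np.degrees(np.arctan2(q[1],q[2])))
import pickle
c=(cam("scene"),cam("side"));pickle.dump(c,open("s2.pkl","wb"))
old=pickle.load(open("s.pkl","rb"))
def crop(d):
    u=proj(d,[[500.6,141.6,110]])[0].astype(int);f=d["frame"][u[1]-45:u[1]+45,u[0]-55:u[0]+55,::-1]
    return cv2.resize(f,(396,300),interpolation=cv2.INTER_CUBIC)
cv2.imwrite("pics/cmp.png",np.vstack([np.hstack([crop(old[i]),crop(c[i])]) for i in(0,1)]))
```

```text
9.55 [546.22905543 251.81271883 268.49933695] [-3.19144562e-04  8.30845214e-01  5.56503195e-01  5.68122500e-04] [ 4.31774094e-01  4.76043033e-01 -1.02449872e-02  1.08348697e+00
  8.09524863e-04  2.39302466e+00] [-1.5389554   1.82350241  0.08281442]
67.51000576862207 119.28476051377812 jaw -22.3713563817317
```

View pics/cmp.png

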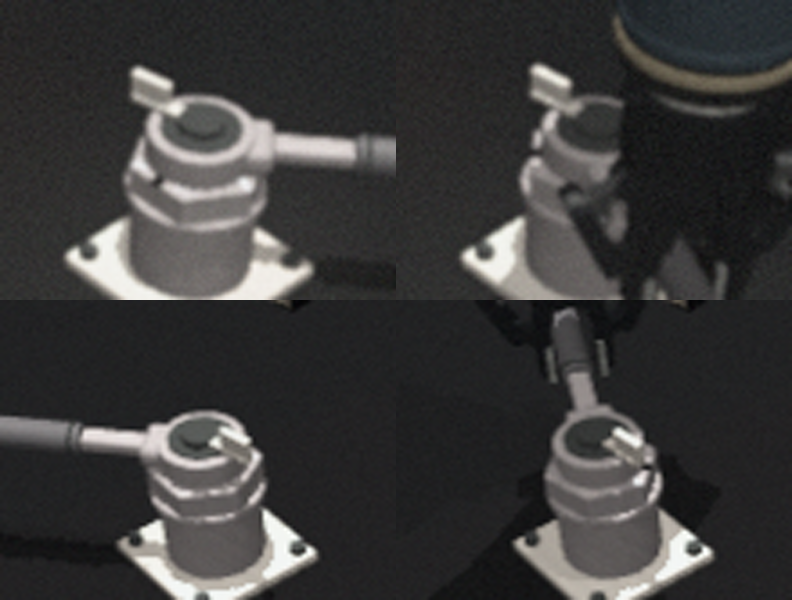

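The side picture shows the handle turned and the lever tab at about (630,445). A dark mark on the cap was at scene-crop (157,180) before and is at side-crop (648,462) now; I use it to measure the cap's turn.

Run:
```python
from h import *
import pickle
o=pickle.load(open("s.pkl","rb"))[0];n=pickle.load(open("s2.pkl","rb"))[1]
C=np.array([500.6,141.6])
for c,p in((o,(157,180)),(n,(648-396,462-300))):
    u=proj(c,[[500.6,141.6,110]])[0].astype(int)
    px=(u[0]-55+p[0]/3.6,u[1]-45+p[1]*.3)
    for z in(104,98,92):
        d=ray(c,px,z)[:2]-C;print(z,np.degrees(np.arctan2(d[1],d[0])).round(1),np.linalg.norm(d).round(1))
```

```text
104 -0.8 32.7
98 -10.2 28.7
92 -22.1 25.7
104 -42.2 37.7
98 -32.3 36.5
92 -22.0 36.6
```

Emit:
apply_moves:
  rows:
    - {"wx": 0, "wy": 0, "wz": 0, "x": 0, "y": -1.5, "z": 0, "fingers": 0.45}
    - {"wx": 0, "wy": 0, "wz": 0, "x": 0, "y": -1.5, "z": 0, "fingers": 0.45}
    - {"wx": 0, "wy": 0, "wz": 0, "x": 0, "y": -1.5, "z": -30, "fingers": 0.45}
    - {"wx": 0, "wy": 0, "wz": 0, "x": 0, "y": -1.5, "z": -70, "fingers": 0.45}
    - {"wx": 0, "wy": 0, "wz": 0, "x": 0, "y": -1.5, "z": -110, "fingers": 0.45}
    - {"wx": 0, "wy": 0, "wz": 0, "x": 4, "y": -45, "z": -120, "fingers": 0.45}
    - {"wx": 0, "wy": 0, "wz": 0, "x": 8, "y": -90, "z": -120, "fingers": 0.45}
    - {"wx": 0, "wy": 0, "wz": 0, "x": 12, "y": -135, "z": -120, "fingers": 0.45}
    - {"wx": 0, "wy": 0, "wz": 0, "x": 16, "y": -180, "z": -120, "fingers": 0.45}
    - {"wx": 0, "wy": 0, "wz": 0, "x": 17, "y": -220, "z": -120, "fingers": 0.45}
    - {"wx": 0, "wy": 0, "wz": 0, "x": 17, "y": -220, "z": -120, "fingers": 0.45}
    - {"wx": 0, "wy": 0, "wz": 0, "x": 17, "y": -220, "z": -120, "fingers": 0.45}

```text
time: 10.85
eef_pos: [348.4, 351.2, 388.1]
eef_rot: [0.0, 0.83, 0.557, 0.0]
contact_force: [0.4, -0.2, 0.2]
grip_width: 38.3
```

Run:
```python
from h import *
import pickle
c=(cam("scene"),cam("side"));pickle.dump(c,open("s3.pkl","wb"))
old=pickle.load(open("s.pkl","rb"))
def crop(d):
    u=proj(d,[[500.6,141.6,110]])[0].astype(int);f=d["frame"][u[1]-36:u[1]+34,u[0]-46:u[0]+46,::-1]
    return cv2.resize(f,(394,300),interpolation=cv2.INTER_CUBIC)
cv2.imwrite("pics/cmp2.png",np.vstack([np.hstack([crop(old[i]),crop(c[i])]) for i in(0,1)]))
print(observe()["eef_pos"])
```

```text
[349.53282408 350.68603895 387.76042215]
```

View pics/cmp2.png

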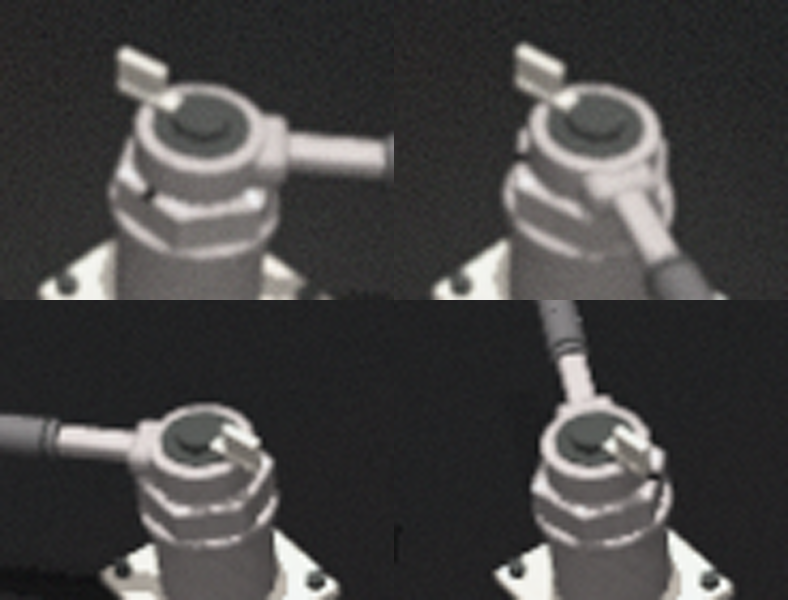

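The cap's dark mark is now seen in both views: scene (525,143) and side (655,478). Before the swing it was at scene (149,192).

Run:
```python
from h import *
import pickle
from scipy.optimize import least_squares
o=pickle.load(open("s.pkl","rb"));n=pickle.load(open("s3.pkl","rb"))
def px(c,x,y):
    u=proj(c,[[500.6,141.6,110]])[0].astype(int);return np.array([u[0]-46+x/4.283,u[1]-36+y/4.286])
A=px(n[0],131,143);B=px(n[1],261,178);O=px(o[0],149,192)
r=least_squares(lambda P:np.r_[proj(n[0],[P])[0]-A,proj(n[1],[P])[0]-B],[520,110,100.])
P=r.x;C=np.array([500.6,141.6]);d=P[:2]-C
print(P.round(1),np.linalg.norm(d),np.degrees(np.arctan2(d[1],d[0])),r.fun.round(2))
for z in(P[2],102,104,106):
    e=ray(o[0],O,z)[:2]-C;print(z,np.linalg.norm(e),np.degrees(np.arctan2(e[1],e[0])))
# fit: one radius/height, angles old,new
f=lambda q:np.r_[*[proj(c,[[C[0]+q[3]+q[0]*np.cos(a),C[1]+q[4]+q[0]*np.sin(a),q[5]]])[0]-p for c,p,a in((o[0],O,q[1]),(n[0],A,q[2]),(n[1],B,q[2]))],q[3]/5,q[4]/5,(q[5]-103)/5]
s=least_squares(f,[36,0,-.7,0,0,103.]);print(s.x.round(2),np.degrees(s.x[1]-s.x[2]),s.fun.round(2))
```

```text
[520.8 110.  106.7] 37.4870208935209 -57.404206033903485 [-1.1   0.16 -1.32 -0.13]
106.7052881871116 34.00116147688594 2.289925354725323
102 30.59363457397695 -4.212101067392505
104 31.990944907340353 -1.2797481221861515
106 33.46493106406079 1.4008160956353541
[ 35.78   0.11  -0.94  -1.07  -2.41 106.44] 60.110298987788795 [-0.16  0.23 -0.97  0.29 -1.42 -0.09 -0.21 -0.48  0.69]
```

Run:
```python
from h import *
import pickle
o=pickle.load(open("s.pkl","rb"));n=pickle.load(open("s3.pkl","rb"))
def crop(d):
    u=proj(d,[[500.6,141.6,98]])[0].astype(int);f=d["frame"][u[1]-20:u[1]+17,u[0]-25:u[0]+25,::-1]
    return cv2.convertScaleAbs(cv2.resize(f,(400,296),interpolation=cv2.INTER_CUBIC),alpha=1.3)
cv2.imwrite("pics/cmp3.png",np.vstack([np.hstack([crop(o[i]),crop(n[i])]) for i in(0,1)]))
C=np.array([499.5,140.5])
# predicted px of hex corners (top z=104, R=41.6) vs. angle
for i,c in enumerate(o):
    u=proj(c,[[500.6,141.6,98]])[0].astype(int)
    for a in range(-180,180,10):
        if np.cos(np.radians(a)-np.arctan2(*(-c["R"].T@c["t"]-[500,140,0])[1::-1]))>.3:
            p=[C[0]+41.6*np.cos(np.radians(a)),C[1]+41.6*np.sin(np.radians(a)),104.]
            print(i,a,((proj(c,[p])[0]-u+[25,20])*8).round().astype(int),end=";")
```

```text
0 -20 [ 56 177];0 -10 [ 68 195];0 0 [ 84 211];0 10 [105 226];0 20 [128 238];0 30 [154 248];0 40 [182 254];0 50 [210 257];0 60 [239 256];0 70 [266 252];0 80 [291 245];0 90 [314 235];0 100 [332 222];0 110 [347 206];1 -180 [ 90 203];1 -170 [103 215];1 -160 [119 226];1 -150 [138 233];1 -140 [159 239];1 -130 [181 241];1 -120 [204 241];1 -110 [227 238];1 -100 [249 233];1 -90 [270 224];1 -80 [289 214];1 -70 [305 202];1 -60 [317 188];1 -50 [326 173];
```

View pics/cmp3.png

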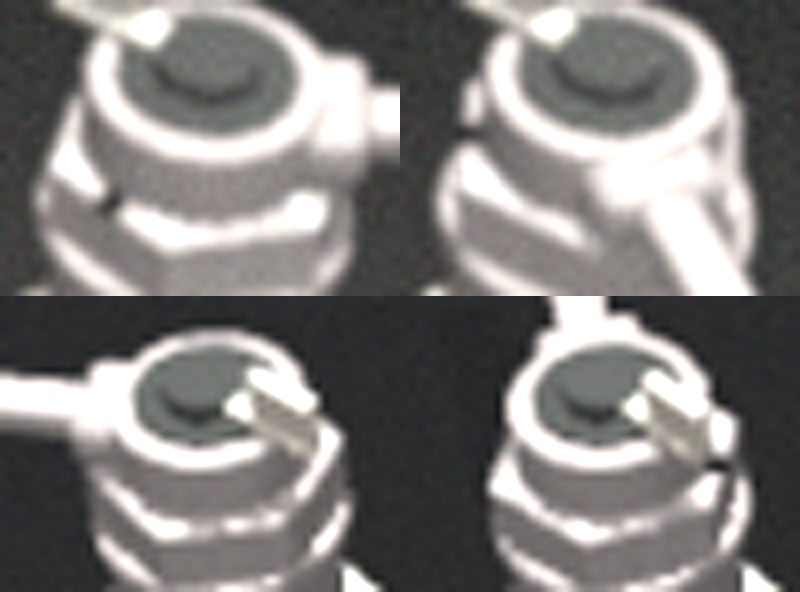

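All checks agree: the fingers drove 49° to 54° after the bite, the cap's corners moved about 47° to 52°, and the lever is still on the tighten side. I hand in.

```bash
python3 -c "
from plant import *
o=observe();print(o['time'],o['contact_force'],abs(o['joint_velocities']).max());print(sign_off())"
```

```text
10.95 [-0.39176595  0.49357913  0.10872772] 0.012508354047112993
the job is handed in; nothing more can be done
None
```

I flipped the reversing lever to the tighten side and swung the handle about 68° clockwise at about 0.44 rad/s. I then lifted clear and handed the job in at 10.95 s, with the arm touching nothing.

**Lever:** before the swing it measured about +0.52 rad, and the wrench had not turned measurably while I flipped it. In the last pictures it was still on the tighten side.

**Cap turn:** the side force rose from about 2.5 N to 5.6 N between 15° and 20° of swing, when the teeth bit. The fingers drove on from there, so the cap turned about 49° to 54°. Comparing the cap's corners before and after gave about 47° to 52°, which agrees.

**Check that disagreed:** the dark mark on the cap, only a few pixels wide, gave scattered values of about 41° to 60°. I gave it little weight, but its low end is under the 45° asked for.

**Other limits:** the arm never went near the bottle, though I did not measure its position again. The contact forces I read stayed under about 7 N.

**Pictures:** I viewed 10, which is the whole budget. One of them was wasted because the first move call was refused and the arm had not moved.

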